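Turn the bar-tool carousel until the bottle stopper is at the arrow

TASK

In the drawer, turn the wooden four-petal carousel by pushing its rim with a fingertip (set into one of the notches between the petals) until the silver bottle stopper with the ball top has come round to the brass arrow, so that the arrow points straight at the middle of the stopper. Do not touch, lift or tip any of the three things standing on the carousel, and leave the two tools lying on the drawer bottom where they are.

Things in the scene. Friction and masses are not known exactly. Their poses are not given: they have to be found in the camera images.
- drawer: Open pine drawer lying level on the table: 460 mm front to back (its x), 600 mm wide (its y), walls 75 mm high, 12 to 18 mm thick, sage-green bottom whose top is 12 mm above the table. Origin: centre of its underside; x points from the drawer front (two white knobs, towards the robot) to the rear compartment, which a shut oak flap covers (86 mm above the table, its brass knob 98 mm). All fixed in place.
- axle (a point): Centre of the top face (54 mm above the table) of the pale-wood carousel, on its upright axis; turns with it. A quatrefoil 24 mm thick, underside 30 mm above the table, 260 mm over all: four round petals of 50 mm radius, centred 80 mm from the axis along +x, +y, -x and -y of this point, and a hub disc of 70 mm radius, 2 mm lower. On the axis is a brass cap, 16 mm radius, 6 mm high.
- notch (a point): Middle of one of the four like notches between the petals, 105 mm from the axis at 45 degrees from the x axis of axle (the others at 135, 225 and 315), half-way up the rim, 42 mm above the table; turns with the carousel. Open outwards and above, upright walls, reaching in to 70 mm from the axis; an upright finger of 20 mm radius centred on this point fits with about 4 mm to spare.
- collar (a point): Middle of one of four dark collars (20 mm outer and 16 mm inner radius, 12 mm high) on the petals' tops, 80 mm from the axis, on the x axis of axle, level with the petal's top; turns with the carousel. Three collars hold a thing each, in any order; one is empty.
- carousel (a joint): Turning angle of the carousel in rad, positive anticlockwise seen from above; turns freely either way without stops, with a rubbing friction of about 0.1 N m, so it stops soon after the push stops. It reads 0 at the start, wherever the carousel then stands.
- arrow (a point): Tip of the flat brass arrow (about 50 mm long, 4 mm thick) fixed on the drawer bottom between the drawer front and the carousel. The tip lies 140 mm from the carousel's axis, 16 mm above the table; x points from the tip towards the axis, the way the arrow points. Fixed.
- stopper: Silver bottle stopper, the thing to bring to the arrow: 46 mm tall, 27 mm wide foot standing loose in a collar, 36 mm flange, 29 mm ball on top. Origin: centre of its underside, on the petal's top face, about 80 mm from the carousel's axis; z up. Its top is 100 mm above the table.
- champagne_key: Brass T-shaped champagne key standing loose in another collar: 43 mm tall, 27 mm foot, 48 mm crossbar. Origin: centre of its underside.
- cork: Bottle cork standing loose in another collar: 27 mm thick, 42 mm tall. Origin: centre of its underside.
- cork_puller: Two-prong cork puller lying loose on the drawer bottom on the +y side: boxwood bar handle 22 mm thick and 80 mm long across its x axis, steel prongs along its +x, 101 mm long in all. Origin: under the handle's middle, about, on the drawer bottom.
- sardine_key: Rusty iron sardine-tin key lying loose on the drawer bottom on the -y side: 8 mm wire, 119 mm long along its x, with a loop at -x. Origin: on the shank, level with the drawer bottom.

How it is judged:
At the end, for the whole second after the job is handed in: Stopper axis within 10 mm of the line of the arrow, on the arrow's side; carousel at rest (under 0.05 rad/s); the three standing things upright within 0.15 rad in collars; cork puller and sardine key within 15 mm of their starts (y of stopper in the frame of arrow between -0.01 and 0.01 m and x of stopper in the frame of arrow between 0.045 and 0.075 m and velocity of joint carousel between -0.05 and 0.05 rad/s and angle between each of stopper, champagne_key, cork's own z axis and vertical below 0.15 rad and z of each of stopper, champagne_key, cork in the frame of axle below 0.008 m and horizontal distance between stopper and axle between 0.07 and 0.09 m and horizontal distance between champagne_key and axle between 0.07 and 0.09 m and horizontal distance between cork and axle between 0.07 and 0.09 m and distance of each of cork_puller, sardine_key from where it was at the start of the episode below 0.015 m); the robot touches nothing.
It fails at once if the robot touches a thing standing on the carousel (over 0.5 N) (contact force between any of the fingers, the arm and stopper above 0.5 N or contact force between any of the fingers, the arm and champagne_key above 0.5 N or contact force between any of the fingers, the arm and cork above 0.5 N).
It fails at once if a thing standing on the carousel is lifted over 10 mm or tipped over 0.35 rad (z of any of stopper, champagne_key, cork in the frame of axle above 0.01 m or angle between any of stopper, champagne_key, cork's own z axis and vertical above 0.35 rad).
It fails at once if a tool lying in the drawer is moved over 15 mm (distance of any of cork_puller, sardine_key from where it was at the start of the episode above 0.015 m).
It also fails if it takes over 45 s, if anything falls off the work surface, if the arm or the gripper's body presses on something with over 40 N, if the wrist force passes 120 N, or if a joint passes its speed limit or range.

ROBOT

A 6-joint arm with a two-finger parallel gripper is mounted at the origin on the work surface. World frame = base frame: x ahead of the robot, y to its left, z up, the work surface at z = 0. Lengths are in m, angles in rad, forces in N, time in s.
With the tool pointing down it reaches from about 0.3 to 0.75 m from the base axis. Payload 8.5 kg.
Tool frame: the origin (TCP) lies midway between the tips of the shut fingers; the grasp point (between the pads) lies 19 mm behind it; z points along the fingers, y is the line along which they close (so a half turn about z gives the same grasp; the last joint's range is limited). The gripper opens to 85 mm and grips with 20 to 120 N. Pads are 22 mm wide; open, the fingers measure 114 mm over their backs; the gripper's body (76 mm by 85 mm) begins 54 mm behind the grasp point. The pads swing forward as they close: fully open they stand 13 mm farther back than shut.
Start: joints at [0.921, 0.381, 1.297, -0, 1.464, -0.215], TCP at [0.232, 0.499, 0.231] pointing down, gripper open.
Joint ranges: [-3.11, 3.11], [-0.89, 2.33], [0.22, 2.48], [-1.42, 4.56], [0.17, 2.85], [-2.88, 2.88]. Speed limits (rad/s): [2.39, 2.39, 3.14, 3.14, 3.14, 3.14].

INTERFACE

Orientations are given as a 3x3 rotation matrix whose columns are the frame's x, y, z axes.
In Python, from cell import telemetry, vision, r, finder gives the robot as it stands.
- The arm moves only by the shell command python3 -m jog 'ROWS' [FORCE]. ROWS is a JSON object of lists of equal length, an entry for each row: "grip": the opening, from 0 (shut) to 1 (fully open); "dp": the shift along the world's x, y, z in cm, a list of three; "delta_rot": the turn, a rotation vector about the world's x, y, z in rad, a list of three. In form: {"grip": [grip, ...], "dp": [[tx, ty, tz], ...], "delta_rot": [[ax, ay, az], ...]}. A call has 1 to 5 rows; each row is the pose to reach, as a shift and turn from the pose commanded when the call began; what a row does not reach only later rows make up. A row lasts 1/10 s, in which the tool goes at most 50 mm and 8.59 degrees, less where a joint would pass 70% of its speed; a pose out of reach is approached as far as the arm can. A call with a gripper value outside its range is refused whole. The fingers move at their own pace and stop on an object; FORCE is the grip in N (left out, the last holds). Time passes only in rows, so rows that repeat a pose let the fingers close. It gives the time, the measured TCP pose, the force, the opening and the grip force at its end, in the units of the state.
- telemetry.get_state(): the state, without advancing time (a new reading comes with each control period).
- vision.grab_frame(name): name is "scene" or "top" or "wrist"; returns the picture (384x512x3 uint8, blue, green, red); there is no depth.
- vision.camera_model(name): a dict with "fx", "fy", "cx", "cy" (pixels), "D" ([k1, k2, p1, p2, k3] as OpenCV has them; the pictures are not rectified), "camera_from_world" (4x4, takes a point from world to camera coordinates); the wrist camera has in their place "tool_from_camera" (4x4, takes a point from camera to tool coordinates, whose origin is the TCP and whose axes are the flange's). Camera axes: x right, y down, z forward; pixel columns grow to the right and rows downward; lengths in m; the calibration is good to about 2 mm. A picture is of the moment at which its call begins: read the wrist's pose just before it. camera_model takes no time and is no camera call.
- r.hand_in(): hands the job in; it is judged then, once.
Trained networks look in the newest picture that a camera, given by its name, has taken for a name from the list of things; names that differ only in an ending like _2 or _b are one class to them, and where a whole thing is asked for, a point or a joint stands for the part that bears it (a point fixed in the world has none). Each returns a list of dicts, best first, with "confidence" (0 to 1); they miss things now and then, are a little off and sometimes report something else, mostly with a low value. They report only what shows in the picture. A call takes as long as a camera call.
- finder.spot_in(thing, camera): "extent" ([left, top, right, bottom] in pixels, round what is visible of it).
- finder.trace(thing, camera): "mask" (384x512 bool, what is visible of it) and "extent" ([left, top, right, bottom] in pixels, round what is visible of it).
- finder.spot_point(thing, camera): "at" ([row, column] in pixels: a listed point, or the origin of a listed thing).
The state is a dict: "time_s": time; "joint_pos": joint angles; "qvel": joint speeds; "joint_efforts": joint torques, N m; "tool_pos": TCP position; "tcp_rot": TCP orientation; "wrist_force": force on the tool from outside, world axes, zero at the start; "wrist_torque": the same for the moment, N m; "grip_width": finger opening in m; "grasp_force": force on a finger pad.
Only numpy, scipy, OpenCV 4.12 (cv2) and the standard library are available. Lean on these libraries where they do the work, as an engineer would, in place of code of your own. Each camera call takes 0.05 s, during which the arm holds its last target. There are 200 camera calls.

## Working session

There is one attempt and no reset: what is moved stays moved. The work goes in short steps, Python scripts to look and compute and a shell command to move; the robot and the scene stay as the last step left them, time stands still between calls to the robot, and variables do not carry over. Pictures are saved under pics/ and viewed, at most 10 in all, crops included, and the job is handed in when it is done.

```bash
mkdir -p pics
cat > h.py <<'E'
import numpy as np, cv2
from cell import telemetry, vision, r, finder
def ray(cam,row,col,z):
    m=vision.camera_model(cam)
    K=np.array([[m["fx"],0,m["cx"]],[0,m["fy"],m["cy"]],[0,0,1]])
    u=cv2.undistortPoints(np.array([[[col,row]]],float),K,np.array(m["D"],float))[0,0]
    T=np.linalg.inv(np.array(m["camera_from_world"]))
    d=T[:3,:3]@np.array([u[0],u[1],1]);o=T[:3,3]
    return o+d*(z-o[2])/d[2]
def pts(cam,names):
    for n,z in names:
        for q in finder.spot_point(n,cam)[:5]:
            print(n,round(q["confidence"],2),np.round(q["at"],1),np.round(ray(cam,*q["at"],z),4))
E
python3 - <<'E'
from h import *
cv2.imwrite("pics/top.png",vision.grab_frame("top"))
pts("top",[("axle",.054),("notch",.042),("collar",.054),("arrow",.016),("stopper",.054),("champagne_key",.054),("cork",.054),("cork_puller",.012),("sardine_key",.012),("drawer",0)])
s=telemetry.get_state();print(s["time_s"],s["tool_pos"],s["tcp_rot"])
E
```

```text
axle 0.76 [168.1 229.3] [0.5906 0.0758 0.054 ]
notch 0.56 [180.2 183.4] [0.5697 0.1645 0.042 ]
notch 0.39 [182.7 356.2] [ 0.5625 -0.1647  0.042 ]
collar 0.57 [144.5 195.1] [0.6359 0.1403 0.054 ]
arrow 0.7 [240.2 238.1] [0.4535 0.0619 0.016 ]
stopper 0.65 [207.4 210.1] [0.517  0.1118 0.054 ]
champagne_key 0.74 [144.7 197.7] [0.6355 0.1354 0.054 ]
cork 0.66 [190.6 265.6] [0.5477 0.008  0.054 ]
cork_puller 0.67 [198.5 111.9] [0.5374 0.3125 0.012 ]
sardine_key 0.56 [182.1 358.6] [ 0.5666 -0.1779  0.012 ]
sardine_key 0.4 [177.2 178.6] [0.579  0.1806 0.012 ]
0.55 [0.23167978 0.49880682 0.23131806] [[-9.06932658e-01  4.21275626e-01 -1.44667759e-05]
 [ 4.21275626e-01  9.06932658e-01 -2.81441892e-07]
 [ 1.30018269e-05 -6.34974893e-06 -1.00000000e+00]]
```

View pics/top.png

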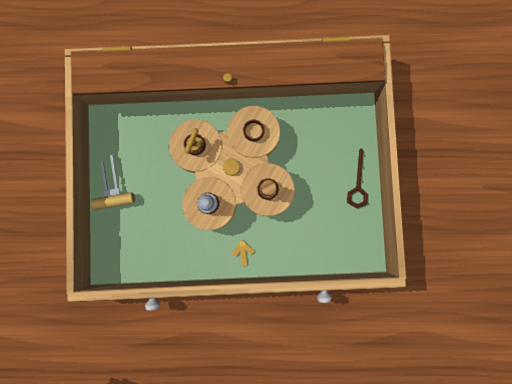

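The top view shows the stopper at pixel (208,203), the arrow tip near (241,240) and the axle near (232,168). The stopper needs roughly +37°. I'll refine the carousel pose with a mask fit.

```bash
cat >> h.py <<'E'
def proj(P,cam="top"):
    m=vision.camera_model(cam);T=np.array(m["camera_from_world"])
    K=np.array([[m["fx"],0,m["cx"]],[0,m["fy"],m["cy"]],[0,0,1]])
    return cv2.projectPoints(np.array(P,float),cv2.Rodrigues(T[:3,:3])[0],T[:3,3],K,np.array(m["D"],float))[0][:,0]
def fit(p0):
    from scipy.optimize import minimize
    vision.grab_frame("top")
    M=np.zeros((384,512),bool)
    for n in ("axle","stopper","champagne_key","cork"):
        t=finder.trace(n,"top")
        if t: M|=t[0]["mask"]
    t=np.linspace(0,2*np.pi,60,endpoint=False);C=np.c_[np.cos(t),np.sin(t)]
    def draw(p):
        im=np.zeros((1536,2048),np.uint8)
        for z in (.054,.042,.030):
            for c,R in [((0,0),.07)]+[((.08*np.cos(p[2]+k*np.pi/2),.08*np.sin(p[2]+k*np.pi/2)),.05) for k in range(4)]:
                q=C*R+np.array(c)+p[:2]
                cv2.fillPoly(im,[np.round(4*(proj(np.c_[q,np.full(60,z)])+.5)).astype(np.int32)],255)
        return cv2.resize(im,(512,384),interpolation=cv2.INTER_AREA)/255.
    f=lambda p:np.abs(draw(p)-M).sum()
    s=minimize(f,p0,method="Nelder-Mead",options=dict(initial_simplex=np.array(p0)+np.array([[0,0,0],[.008,0,0],[0,.008,0],[0,0,.15]]),xatol=1e-4,fatol=.5))
    print("axle",np.round(s.x[:2],4),"stopper deg",round(np.degrees(s.x[2]),2),"cost",s.fun,"mask",M.sum())
    return s.x
E
python3 - <<'E'
from h import *
x=fit([.5906,.0758,np.radians(149)])
im=vision.grab_frame("top");hsv=cv2.cvtColor(im,cv2.COLOR_BGR2HSV)[235:270,228:260]
m=((hsv[...,0]<28)&(hsv[...,1]>110)&(hsv[...,2]>90));v,u=np.nonzero(m)
P=np.array([ray("top",a+235,b+228,.016)[:2] for a,b in zip(v,u)]);c=P.mean(0);print(len(v),"arrow centroid",c,"dir deg",np.degrees(np.arctan2(*(c-x[:2])[::-1]))%360)
a=np.array([.4535,.0619])-x[:2];print("tip",np.linalg.norm(a),np.degrees(np.arctan2(a[1],a[0]))%360)
for d in (45,): t=x[2]+np.radians(d);print("notch",x[:2]+.105*np.array([np.cos(t),np.sin(t)]))
print(telemetry.get_state()["tool_pos"])
E
python3 -m jog '{"grip":[0,0,0,0,0],"dp":[[3,-4,0],[6,-8,0],[9,-12,0],[12,-16,0],[14,-20,0]],"delta_rot":[[0,0,0],[0,0,0],[0,0,0],[0,0,0],[0,0,0]]}'
```

```text
axle [0.5935 0.0726] stopper deg 148.1 cost 235.39607843137256 mask 10455
243 arrow centroid [0.43179753 0.0531443 ] dir deg 186.85595750437278
tip 0.14039492652885902 184.36476229159734
notch [0.49122072 0.04878455]
[0.23169189 0.49880009 0.23132589]
time_s: 1.35
tool_pos: [0.3731, 0.297, 0.2314]
tcp_rot: [[-0.907, 0.422, 0.001], [0.422, 0.907, 0.0], [-0.001, 0.0, -1.0]]
wrist_force: [0.6, 1.2, -0.0]
grip_width: 0.0125
grasp_force: 0.0
```

```bash
python3 -m jog '{"grip":[0,0,0,0,0],"dp":[[2,-4,0],[4,-9,0],[6.5,-13.5,0],[9,-18,-2],[11,-22,-5]],"delta_rot":[[0,0,0],[0,0,0],[0,0,0],[0,0,0],[0,0,0]]}'
python3 -m jog '{"grip":[0,0,0,0,0],"dp":[[0.8,-2.8,-3],[0.8,-2.8,-6],[0.8,-2.8,-6],[0.8,-2.8,-6],[0.8,-2.8,-6]],"delta_rot":[[0,0,0],[0,0,0],[0,0,0],[0,0,0],[0,0,0]]}'
python3 - <<'E'
from h import *
cv2.imwrite("pics/w.png",np.hstack([vision.grab_frame("wrist")[:, :400],vision.grab_frame("scene")[:, :400]]))
E
```

```text
time_s: 1.85
tool_pos: [0.478, 0.0871, 0.1893]
tcp_rot: [[-0.907, 0.422, 0.004], [0.422, 0.907, -0.0], [-0.004, 0.002, -1.0]]
wrist_force: [0.7, 0.6, -0.4]
grip_width: 0.0001
grasp_force: 0.0
time_s: 2.35
tool_pos: [0.485, 0.0618, 0.1302]
tcp_rot: [[-0.907, 0.42, 0.003], [0.42, 0.907, -0.0], [-0.003, 0.001, -1.0]]
wrist_force: [0.3, 0.3, 0.9]
grip_width: -0.0001
grasp_force: 0.0
```

View pics/w.png

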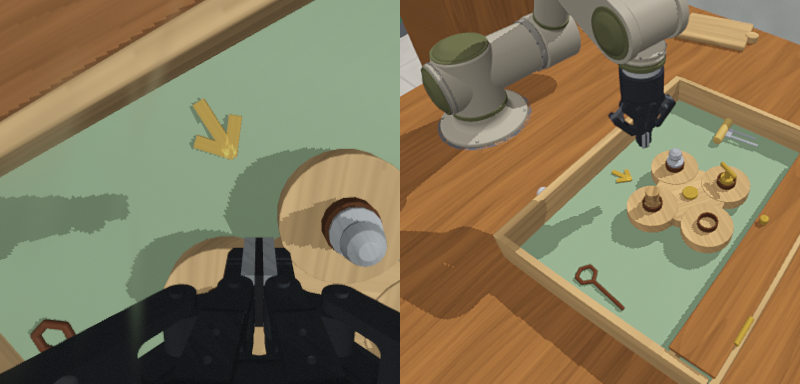

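The scene view shows the finger linkages bulging outwards along the closing line, which now points at the stopper (wrist picture, stopper near (355,225)). I'll turn the tool so that this line is radial before going down.

```bash
python3 -m jog '{"grip":[0,0,0,0,0],"dp":[[0.6,-1.3,0],[0.6,-1.3,0],[0.6,-1.3,0],[0.6,-1.3,0],[0.6,-1.3,0]],"delta_rot":[[0,0,-0.15],[0,0,-0.3],[0,0,-0.45],[0,0,-0.6],[0,0,-0.75]]}'
python3 -m jog '{"grip":[0,0,0,0],"dp":[[0,0,0],[0,0,0],[0,0,0],[0,0,0]],"delta_rot":[[0,0,-0.14],[0,0,-0.16],[0,0,-0.16],[0,0,-0.16]]}'
python3 - <<'E'
from h import *
cv2.imwrite("pics/w2.png",vision.grab_frame("wrist"));cv2.imwrite("pics/s2.png",cv2.resize(vision.grab_frame("scene")[60:260,180:420],None,fx=3,fy=3))
E
```

```text
time_s: 2.95
tool_pos: [0.4906, 0.0486, 0.1296]
tcp_rot: [[-0.372, 0.928, 0.002], [0.928, 0.372, -0.0], [-0.001, 0.002, -1.0]]
wrist_force: [-0.3, 0.6, -0.1]
grip_width: -0.0004
grasp_force: 0.0
time_s: 3.35
tool_pos: [0.4904, 0.0484, 0.1289]
tcp_rot: [[-0.227, 0.974, 0.001], [0.974, 0.227, -0.0], [-0.0, 0.001, -1.0]]
wrist_force: [0.3, -0.3, 0.1]
grip_width: -0.0002
grasp_force: 0.0
```

View pics/w2.png

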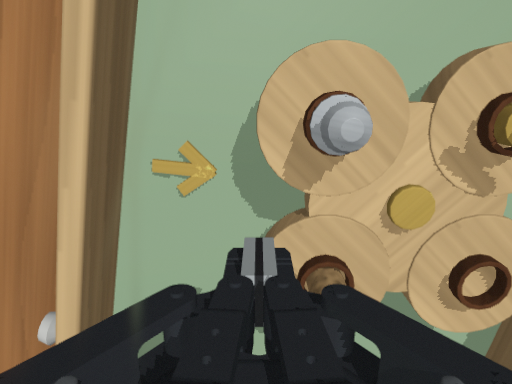

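View pics/s2.png

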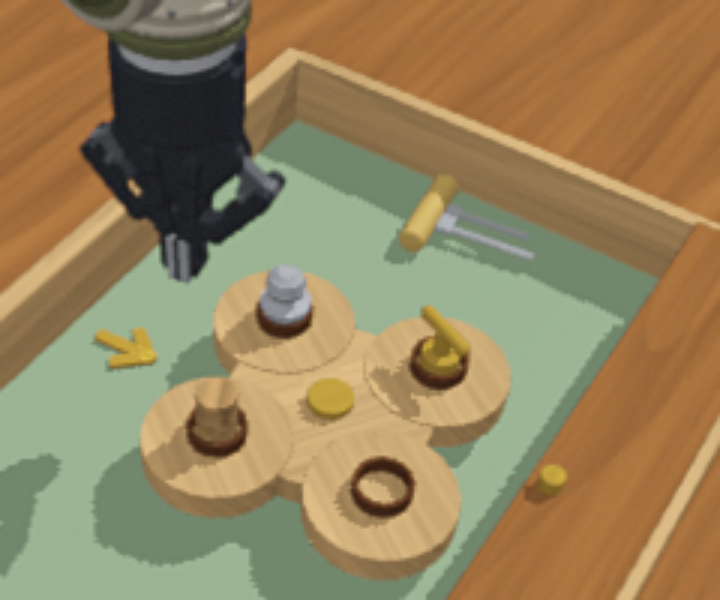

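```bash
python3 -m jog '{"grip":[0,0,0,0,0],"dp":[[0,0,-2.5],[0,0,-5],[0,0,-6.5],[0,0,-7],[0,0,-7.2]],"delta_rot":[[0,0,0],[0,0,0],[0,0,0],[0,0,0],[0,0,0]]}'
python3 -m jog '{"grip":[0,0,0,0],"dp":[[0,0,-0.5],[0,0,-1],[0,0,-1.5],[0,0,-1.5]],"delta_rot":[[0,0,0],[0,0,0],[0,0,0],[0,0,0]]}'
python3 - <<'E'
import numpy as np
# arc steps from present angle 193.1 deg
a0=np.radians(193.1)
for d in (8,16,24,32,37,41):
    a=a0+np.radians(d);print(d,np.round(10.5*np.array([np.cos(a)-np.cos(a0),np.sin(a)-np.sin(a0)]),2),round(np.radians(d),2))
E
```

```text
time_s: 3.95
tool_pos: [0.4904, 0.0483, 0.0564]
tcp_rot: [[-0.225, 0.974, -0.0], [0.974, 0.225, 0.0], [0.0, -0.0, -1.0]]
wrist_force: [-0.0, 0.2, 1.0]
grip_width: 0.0004
grasp_force: 0.0
time_s: 4.35
tool_pos: [0.4901, 0.0483, 0.0411]
tcp_rot: [[-0.224, 0.975, -0.001], [0.975, 0.224, 0.0], [0.0, -0.001, -1.0]]
wrist_force: [-0.1, 0.6, -0.3]
grip_width: -0.0
grasp_force: 0.0
8 [ 0.43 -1.4 ] 0.14
16 [ 1.05 -2.73] 0.28
24 [ 1.85 -3.95] 0.42
32 [ 2.82 -5.06] 0.56
37 [ 3.49 -5.68] 0.65
41 [ 4.07 -6.13] 0.72
```

It's in the notch with no contact. Now I push gently along the arc.

```bash
python3 -m jog '{"grip":[0,0,0,0,0],"dp":[[0.08,-0.3],[0.2,-0.7],[0.43,-1.4],[0.7,-2.0],[1.05,-2.7]],"delta_rot":[[0,0,0.03],[0,0,0.07],[0,0,0.14],[0,0,0.2],[0,0,0.28]]}' || true
python3 -m jog '{"grip":[0,0,0,0,0],"dp":[[0.05,-0.3,0],[0.2,-0.7,0],[0.43,-1.4,0],[0.7,-2.05,0],[1.05,-2.73,0]],"delta_rot":[[0,0,0.03],[0,0,0.07],[0,0,0.14],[0,0,0.2],[0,0,0.28]]}'
python3 - <<'E'
from h import *
x=fit([.5935,.0726,np.radians(158)])
E
```

```text
time_s: 4.85
tool_pos: [0.5007, 0.0209, 0.0417]
tcp_rot: [[-0.487, 0.873, -0.0], [0.873, 0.487, 0.0], [0.0, -0.0, -1.0]]
wrist_force: [-0.9, 0.4, -0.0]
grip_width: -0.0002
grasp_force: 0.6
axle [0.5939 0.073 ] stopper deg 155.41 cost 4239.470588235294 mask 6338schema error: expected 3 numbers
```

```bash
python3 -m jog '{"grip":[0,0,0,0,0],"dp":[[0.33,-0.55,0],[0.69,-1.08,0],[1.1,-1.6,0],[1.51,-2.07,0],[1.95,-2.5,0]],"delta_rot":[[0,0,0.06],[0,0,0.12],[0,0,0.18],[0,0,0.24],[0,0,0.3]]}'
python3 -m jog '{"grip":[0,0,0,0],"dp":[[0.3,-0.3,0],[0.5,-0.45,0],[0.5,-0.45,0],[0.5,-0.45,0]],"delta_rot":[[0,0,0.04],[0,0,0.07],[0,0,0.07],[0,0,0.07]]}'
python3 -m jog '{"grip":[0,0,0,0,0],"dp":[[0,0,2],[0,0,5],[0,0,10],[-3,-1,14],[-7,-3,17]],"delta_rot":[[0,0,0],[0,0,0],[0,0,0],[0,0,0],[0,0,0]]}'
python3 -m jog '{"grip":[0,0,0,0],"dp":[[-5,-3,0],[-9,-7,0],[-12,-11,0],[-14,-15,0]],"delta_rot":[[0,0,0],[0,0,0],[0,0,0],[0,0,0]]}'
python3 - <<'E'
from h import *
x=fit([.5935,.0726,np.radians(181)])
cv2.imwrite("pics/t3.png",vision.grab_frame("top"))
pts("top",[("stopper",.054),("arrow",.016),("axle",.054)])
E
```

```text
time_s: 5.6
tool_pos: [0.5199, -0.0037, 0.0415]
tcp_rot: [[-0.722, 0.691, -0.001], [0.691, 0.722, 0.0], [0.001, -0.001, -1.0]]
wrist_force: [-1.9, -0.1, 0.3]
grip_width: 0.0
grasp_force: 0.7
time_s: 6.0
tool_pos: [0.5251, -0.0083, 0.0415]
tcp_rot: [[-0.767, 0.641, -0.0], [0.641, 0.767, 0.0], [0.0, -0.0, -1.0]]
wrist_force: [-0.7, -0.2, -0.4]
grip_width: 0.0002
grasp_force: 0.2
time_s: 6.5
tool_pos: [0.459, -0.0364, 0.2112]
tcp_rot: [[-0.769, 0.64, 0.004], [0.64, 0.769, -0.001], [-0.003, 0.001, -1.0]]
wrist_force: [-0.8, -0.7, 0.7]
grip_width: 0.0002
grasp_force: 0.0
time_s: 6.9
tool_pos: [0.3215, -0.1791, 0.2092]
tcp_rot: [[-0.768, 0.64, 0.001], [0.64, 0.768, -0.001], [-0.001, -0.0, -1.0]]
wrist_force: [0.6, -0.6, 0.2]
grip_width: -0.0
grasp_force: 0.0
axle [0.5939 0.0722] stopper deg 177.17 cost 281.7254901960784 mask 10314
stopper 0.56 [211.1 228.4] [0.5099 0.0776 0.054 ]
arrow 0.71 [238.8 238.9] [0.4562 0.0603 0.016 ]
axle 0.82 [164.4 229.1] [0.5976 0.0762 0.054 ]
axle 0.69 [205.3 190.6] [0.5212 0.1482 0.054 ]
```

View pics/t3.png

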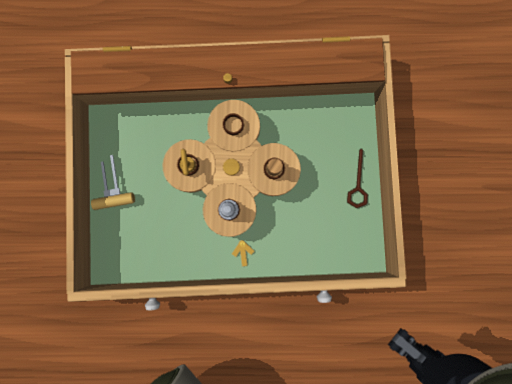

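The top view shows the stopper (228,211) still short of the arrow line: 177° against about 185.7°. Everything is upright and I need +8.5° more. Finger contact slack is about 7.4°, so I re-enter and push the tool angle to 238°.

```bash
python3 -m jog '{"grip":[0,0,0,0,0],"dp":[[3.3,3,0],[6.6,6,0],[9.9,9,0],[13.2,12,0],[16.5,15,0]],"delta_rot":[[0,0,0],[0,0,0],[0,0,0],[0,0,0],[0,0,0]]}'
python3 -m jog '{"grip":[0,0,0,0,0],"dp":[[3.3,2.7,0],[3.3,2.7,0],[3.3,2.7,-4],[3.3,2.7,-8],[3.3,2.7,-8]],"delta_rot":[[0,0,0],[0,0,0],[0,0,0],[0,0,0],[0,0,0]]}'
```

```text
time_s: 7.85
tool_pos: [0.4896, -0.026, 0.2088]
tcp_rot: [[-0.77, 0.638, -0.0], [0.638, 0.77, -0.0], [-0.0, -0.0, -1.0]]
wrist_force: [0.2, -1.1, -1.0]
grip_width: -0.0004
grasp_force: 0.0
time_s: 8.35
tool_pos: [0.5186, -0.0006, 0.1249]
tcp_rot: [[-0.769, 0.639, -0.009], [0.639, 0.769, 0.002], [0.009, -0.004, -1.0]]
wrist_force: [-1.0, -0.7, -0.1]
grip_width: -0.0001
grasp_force: 0.0
```

```bash
python3 -m jog '{"grip":[0,0,0,0,0],"dp":[[0,0,-2.5],[0,0,-5],[0,0,-7],[0,0,-8.5],[0,0,-8.5]],"delta_rot":[[0,0,0],[0,0,0],[0,0,0],[0,0,0],[0,0,0]]}'
```

```text
time_s: 8.85
tool_pos: [0.5212, -0.0017, 0.044]
tcp_rot: [[-0.769, 0.64, -0.001], [0.64, 0.769, 0.0], [0.001, -0.001, -1.0]]
wrist_force: [-0.6, -0.3, 0.7]
grip_width: -0.0002
grasp_force: 0.0
```

```bash
python3 -m jog '{"grip":[0,0,0,0,0],"dp":[[0.25,-0.27,0],[0.55,-0.58,0],[0.9,-0.9,0],[1.3,-1.22,0],[1.7,-1.52,0]],"delta_rot":[[0,0,0.03],[0,0,0.06],[0,0,0.1],[0,0,0.13],[0,0,0.15]]}'
python3 -m jog '{"grip":[0,0,0,0,0],"dp":[[0,0,0],[0,0,2],[0,0,5],[0,0,10],[-3,-1,14]],"delta_rot":[[0,0,0],[0,0,0],[0,0,0],[0,0,0],[0,0,0]]}'
python3 -m jog '{"grip":[0,0,0,0,0],"dp":[[-4,-3,1],[-8,-6,2],[-12,-9,2],[-16,-12,2],[-18,-16,2]],"delta_rot":[[0,0,0],[0,0,0],[0,0,0],[0,0,0],[0,0,0]]}'
python3 - <<'E'
from h import *
x=fit([.5937,.0724,np.radians(185)])
im=vision.grab_frame("top");cv2.imwrite("pics/t4.png",cv2.resize(im[90:290,100:366],None,fx=3,fy=3,interpolation=cv2.INTER_CUBIC))
pts("top",[("stopper",.054),("arrow",.016)])
E
```

```text
time_s: 9.35
tool_pos: [0.5392, -0.0172, 0.0458]
tcp_rot: [[-0.856, 0.517, 0.002], [0.517, 0.856, -0.001], [-0.002, 0.001, -1.0]]
wrist_force: [-1.3, 1.8, -0.4]
grip_width: -0.0004
grasp_force: 0.5
time_s: 9.85
tool_pos: [0.5107, -0.0268, 0.1861]
tcp_rot: [[-0.856, 0.518, 0.004], [0.518, 0.856, -0.001], [-0.004, 0.001, -1.0]]
wrist_force: [0.1, -0.9, 1.2]
grip_width: -0.0001
grasp_force: 0.0
time_s: 10.35
tool_pos: [0.3265, -0.1865, 0.204]
tcp_rot: [[-0.855, 0.518, 0.001], [0.518, 0.855, -0.001], [-0.001, -0.0, -1.0]]
wrist_force: [1.3, -0.1, -0.2]
grip_width: 0.0002
grasp_force: 0.0
axle [0.5935 0.0725] stopper deg 186.42 cost 353.70196078431377 mask 10208
stopper 0.57 [210.6 234.9] [0.5107 0.0655 0.054 ]
arrow 0.47 [242.9 238.8] [0.4483 0.0605 0.016 ]
```

View pics/t4.png

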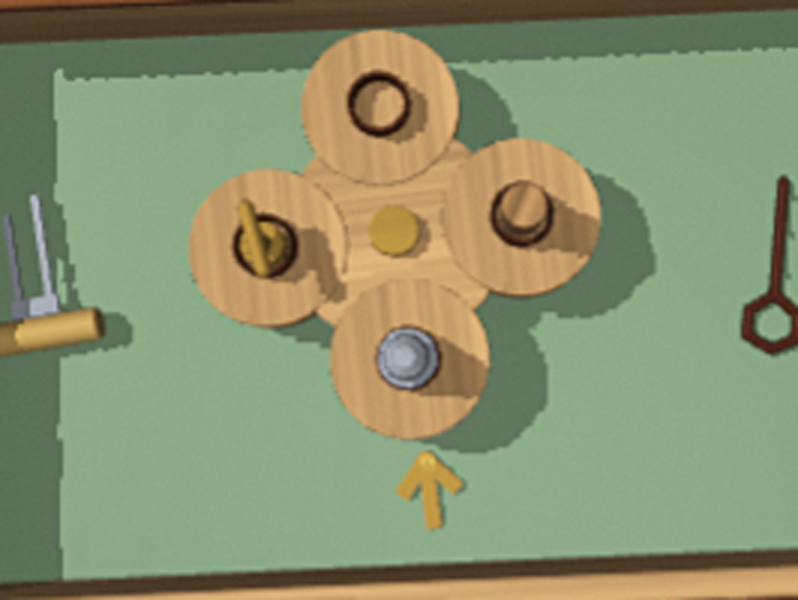

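The view shows the stopper foot at about (409,359), lying on the arrow line from (434,525) through (427,455) to within about 3 mm. Everything is upright and both tools are where they were, so I'm handing in.

```bash
python3 -c "
from cell import r;print(r.hand_in())"
```

```text
the job is handed in; nothing more can be done
None
```

I turned the carousel until the stopper stood at the brass arrow, within about 3 mm of its line by the last camera measurement (10 mm allowed), and handed the job in at about 10 s; the three standing things were upright, the two tools looked unmoved, and no verdict came back.

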